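# Fill the gap in the sleeve rack, then show the odd connector to the inspection camera

## Task

Two fittings were left on the bench: set the grey pipe sleeve down gently, upright, in the middle of the gap in the row on the wooden rack, in line with the sleeves standing there. Then pick up the odd one, the brass hose connector, and hold it in the air in front of the inspection camera with its barbed tail pointing straight at the lens, level and centred on the lens, the tail's tip 8 cm from the glass; finish while still holding it there, steady. Do not touch the camera, and leave the standing sleeves, tin, screwdriver and bowl where they are.

Things in the scene. Friction and masses are not known exactly. Their poses are not given: they have to be found in the camera images.
- rack: low wooden rack fixed to the bench: board 130 mm deep (x), 340 mm long (y), its upper face 50 mm above the bench; along its far (+x) edge a lip 8 mm thick, 10 mm above the board. Origin on the bench under the board's centre, z up. The row of sleeves runs along y on the board's middle line (x = 0)
- sleeve: the loose sleeve that stands on the bench: grey plastic pipe sleeve, an open tube standing upright, 48 mm outside diameter, 40 mm bore, 60 mm tall, about 70 g; origin at the centre of its lower end, z up along the tube
- sleeve_a: the sleeve at the rack's +y end of the row, beside the gap: grey plastic pipe sleeve, an open tube standing upright, 48 mm outside diameter, 40 mm bore, 60 mm tall, about 70 g; origin at the centre of its lower end, z up along the tube. The middle of the gap is 66 mm from it toward the rack's -y, halfway to sleeve_b
- sleeve_b: second sleeve standing in the row, on the other side of the gap, 132 mm from sleeve_a: grey plastic pipe sleeve, an open tube standing upright, 48 mm outside diameter, 40 mm bore, 60 mm tall, about 70 g; origin at the centre of its lower end, z up along the tube
- sleeve_c: third sleeve standing in the row, 66 mm beyond sleeve_b: grey plastic pipe sleeve, an open tube standing upright, 48 mm outside diameter, 40 mm bore, 60 mm tall, about 70 g; origin at the centre of its lower end, z up along the tube
- connector: brass hose connector lying on the bench, about 0.2 kg: square body 40 mm long (x), 38 mm wide and high, to grip by; on its +x a barbed tail 21 mm thick, 38 mm long, on its -x a threaded end 31 mm thick, 16 mm long. Origin: centre of the body's underside; x points along its axis to the tail's tip, 19 mm above the underside. The tail points to world +y within 0.8 rad
- tail_tip (a point): centre of the free end of the connector's tail, on its axis, 58 mm from the middle of the square body; same axes as the connector
- stand: fixed camera stand: steel foot 120 x 130 mm, 14 mm thick, reaching 40 mm forward (-x) of the origin; behind it a post 20 mm thick, top 290 mm above the bench, carrying a grey camera head 50 mm square with a black lens barrel. Origin on the bench; the lens looks along -x
- lens (a point): centre of the lens glass (rim 44 mm wide), 45 mm in front of the stand's origin, 170 to 240 mm above the bench (varies, but stays put during the job). Axes as the stand's: the camera looks level along -x, z is up; the tail's tip belongs at x = -80 mm, y = z = 0, with the connector's x along the lens's +x
- tin: tin standing on the bench, 54 mm in diameter, 75 mm tall, to be left alone; origin at the centre of its underside
- screwdriver: screwdriver with a red handle lying on the bench, about 200 mm long along its x, to be left alone; origin under its middle
- bowl: white bowl, 100 mm wide, 45 mm high, to be left alone; origin at the centre of its underside
Not all that is in view belongs to the job. Of the things that look like the connector, the smallest one is meant. Leave any green or orange look-alike of the sleeve alone.

How it is judged:
By the outcome, as a careful person would: the job done as asked, in the order asked, and still so for the second after the job is handed in, while the arm keeps its last pose, push and grip.
It also fails if it takes over 48 s, if anything falls off the work surface, if the arm or the gripper's body presses on something with over 40 N, if the wrist force passes 120 N, or if a joint passes its speed limit or range.

## Robot

A 7-joint arm with a two-finger parallel gripper is mounted at the origin on the work surface. World frame = base frame: x ahead of the robot, y to its left, z up, the work surface at z = 0. Lengths are in m, angles in rad, forces in N, time in s.
With the tool pointing down it reaches from about 0.4 to 0.85 m from the base axis. Payload 4.5 kg.
Tool frame: the origin (TCP) lies midway between the tips of the shut fingers; the grasp point (between the pads) lies 19 mm behind it; z points along the fingers, y is the line along which they close (so a half turn about z gives the same grasp; the last joint's range is limited). The gripper opens to 85 mm and grips with 20 to 120 N. Pads are 22 mm wide; open, the fingers measure 114 mm over their backs; the gripper's body (76 mm by 85 mm) begins 54 mm behind the grasp point. The pads swing forward as they close: fully open they stand 13 mm farther back than shut.
Start: joints at [1.202, 0.689, -0.195, 1.565, 0.157, 0.902, -0.215], TCP at [0.245, -0.575, 0.231] pointing down, gripper open.
Joint ranges: [-3.01, 3.01], [-0.46, 2.08], [-1.47, 1.51], [0.13, 2.56], [-1, 4.14], [0.04, 2.09], [-2.66, 2.66]. Speed limits (rad/s): [2.57, 2.57, 3.14, 3.14, 3.14, 3.14, 3.14].

## Interface

Orientations are given as a rotation vector (axis times angle).
In Python, from station import env gives the robot as it stands. The module is installed in compiled form; this text tells all that it offers.
- The arm moves only by the tool arm_command, never from a script. Its argument "steps" is a list of rows, each an object of numbers: "x", "y", "z": the shift along the tool's x, y, z each as a share of 0.03 m, from -1 to 1; "twist": the turn about the tool's z as a share of 4 degrees, from -1 to 1. In form: [{"x": .., "y": .., "z": .., "twist": ..}, ...]. A call has 1 to 8 rows; each row shifts and turns the commanded pose from where the row before left it, along the tool's axes as they then stand; what a row does not reach is not made up. A row lasts 1/8 s, in which the tool goes at most 62.5 mm and 10.7 degrees, less where a joint would pass 70% of its speed; a pose out of reach is approached as far as the arm can. A call with a number of a shift or a turn outside -1 to 1 is refused whole. A call with a gripper value outside its range is refused whole. "grip" is the closure, from -1 (fully open) to 1 (shut), set as the call begins (left out, the last holds). The fingers move at their own pace and stop on an object; "newtons" is the grip in N (left out, the last holds). Time passes only in rows, so rows that do not move let the fingers close. It gives the time, the measured TCP pose, the force, the opening and the grip force at its end, in the units of the state.
- env.sense(): the state, without advancing time (a new reading comes with each control period).
- env.read_camera(name): name is "scene" or "side" or "wrist"; returns a dict with "pixels" (480x640x3 uint8, red, green, blue), "z_map" (480x640 float32, m along the optical axis (not along the pixel's ray), 0 where there is no reading), "camera_matrix" (3x3 intrinsics, pixels), "extrinsics" (4x4, takes a point from camera to world coordinates). Camera axes: x right, y down, z forward; pixel columns grow to the right and rows downward; lengths in m; the calibration is good to about 2 mm. A picture is of the moment at which its call begins.
- env.sign_off(): hands the job in; it is judged then, once.
Trained networks look in the newest picture that a camera, given by its name, has taken for a name from the list of things; names that differ only in an ending like _2 or _b are one class to them, and where a whole thing is asked for, a point or a joint stands for the part that bears it (a point fixed in the world has none). Each returns a list of dicts, best first, with "conf" (0 to 1); they miss things now and then, are a little off and sometimes report something else, mostly with a low value. They report only what shows in the picture. A call takes as long as a camera call. They do not tell look-alikes from the thing itself.
- env.trace(camera, thing): "region" (480x640 bool, what is visible of it) and "bbox" ([left, top, width, height] in pixels, round what is visible of it).
The state is a dict: "t": time; "joint_positions": joint angles; "qvel": joint speeds; "effort": joint torques, N m; "eef_pos": TCP position; "orientation": TCP orientation; "ft_force": force on the tool from outside, world axes, zero at the start; "moment": the same for the moment, N m; "gripper_width": finger opening in m; "grasp_force": force on a finger pad.
Only numpy, scipy, OpenCV 4.12 (cv2) and the standard library are available. Lean on these libraries where they do the work, as an engineer would, in place of code of your own. Each camera call takes 0.05 s, during which the arm holds its last target. There are 200 camera calls.

## Working session

There is one attempt and no reset: what is moved stays moved. The work goes in short steps, Python scripts to look and compute and a tool call to move; the robot and the scene stay as the last step left them, time stands still between calls to the robot, and variables do not carry over. Pictures are saved under pics/ and viewed, at most 10 in all, crops included, and the job is handed in when it is done.

Besides the shell and the picture viewer there is one more tool, called after ">>>" by a JSON object that holds its "name" and its "arguments", one argument or row to a line. arm_command: Moves the arm, as the interface text tells. Shift numbers are shares of 0.03 m and turn numbers shares of 4 degrees, none past 1 either way. Its arguments: {"type":"object","properties":{"steps":{"type":"array"},"grip":{"type":"number"},"newtons":{"type":"number"}},"required":["steps"]}

```bash
mkdir -p pics; cat > h.py <<'E'
import numpy as np, cv2
from station import env
def cam(n):
    d=env.read_camera(n); return d
def cloud(d):
    K=np.array(d["camera_matrix"]);z=d["z_map"];v,u=np.mgrid[0:480,0:640]
    P=np.stack([(u-K[0,2])/K[0,0]*z,(v-K[1,2])/K[1,1]*z,z],-1)
    E=np.array(d["extrinsics"]);W=P@E[:3,:3].T+E[:3,3];W[z==0]=np.nan
    return W
def save(d,n,crop=None,s=1):
    im=d["pixels"][...,::-1]
    if crop: a,b,c,e=crop; im=im[b:e,a:c]
    cv2.imwrite("pics/"+n,cv2.resize(im,None,fx=s,fy=s,interpolation=cv2.INTER_CUBIC))
E
python3 - <<'E'
from h import *
np.set_printoptions(precision=4,suppress=True)
s=env.sense();print(s["t"],s["eef_pos"],s["orientation"],s["gripper_width"])
for n in("scene","side"):
    d=cam(n);save(d,n+".png");W=cloud(d);np.save(n+"_W.npy",W);np.save(n+"_p.npy",d["pixels"])
    print(n,d["extrinsics"][:3,3],d["camera_matrix"][0,0])
    for th in("sleeve","connector","lens","rack","stand","tin"):
        for r in env.trace(n,th):
            P=W[r["region"]];print(n,th,round(r["conf"],2),r["bbox"],np.nanmedian(P,0),np.nanpercentile(P,2,axis=0),np.nanpercentile(P,98,axis=0))
E
```

```text
0.0 [ 0.2447 -0.5744  0.2305] [-3.0763 -0.6281  0.0008] 0.08561055026488817
scene [1.5323 0.2017 0.9148] 501.3168957965056
scene sleeve 0.88 [272.1, 264.7, 18.2, 23.9] [ 0.6219 -0.0718  0.038 ] [ 0.5849 -0.0947  0.0013] [ 0.6324 -0.0512  0.0607]
scene sleeve 0.85 [312.1, 223.3, 16.2, 24.4] [ 0.4257 -0.0034  0.0403] [ 0.3882 -0.0287  0.0028] [0.4354 0.0165 0.06  ]
scene sleeve 0.8 [302.2, 239.7, 16.3, 28.4] [ 0.5193 -0.0176  0.0379] [ 0.468  -0.0447  0.0004] [0.5292 0.0041 0.0604]
scene sleeve 0.8 [206.5, 246.0, 21.8, 28.1] [ 0.6295 -0.237   0.0895] [ 0.5927 -0.26    0.0505] [ 0.6417 -0.2157  0.1103]
scene sleeve 0.73 [184.6, 221.9, 17.9, 25.7] [ 0.5428 -0.3332  0.0899] [ 0.507  -0.3578  0.0522] [ 0.5538 -0.3145  0.11  ]
scene sleeve 0.54 [169.7, 209.6, 21.4, 28.3] [ 0.4997 -0.3888  0.096 ] [ 0.4613 -0.4098  0.048 ] [ 0.5321 -0.3577  0.1104]
scene sleeve 0.3 [254.9, 314.4, 40.4, 34.2] [ 0.7716 -0.0503  0.0237] [ 0.7419 -0.0895  0.0017] [ 0.8345 -0.0026  0.0457]
scene connector 0.96 [385.4, 280.0, 49.4, 39.2] [0.6398 0.2496 0.0384] [0.5944 0.2021 0.0001] [0.6752 0.309  0.0537]
scene co
[... 1917 characters left out ...]
side connector 0.44 [419.6, 243.5, 37.5, 47.4] [ 0.3206 -0.1503  0.0189] [ 0.2845 -0.2664 -0.0011] [ 0.3937 -0.1065  0.0266]
side lens 0.97 [137.3, 320.6, 74.8, 60.8] [0.5715 0.4543 0.1908] [0.5553 0.3976 0.1582] [0.6095 0.4978 0.2033]
side rack 0.73 [371.8, 187.2, 22.1, 29.5] [ 0.5213 -0.3219  0.0861] [ 0.5018 -0.4056  0.048 ] [ 0.5469 -0.311   0.1107]
side rack 0.64 [299.2, 190.6, 137.8, 63.3] [ 0.5626 -0.283   0.049 ] [ 0.4006 -0.4438  0.0014] [ 0.6949 -0.1617  0.0592]
side stand 0.67 [131.2, 292.1, 110.5, 187.9] [0.5826 0.4753 0.0158] [0.5226 0.398  0.006 ] [0.6481 0.5169 0.2809]
side tin 0.74 [307.1, 304.3, 29.6, 43.4] [0.4744 0.1683 0.0522] [0.4545 0.1317 0.0021] [0.5038 0.1783 0.0764]
```

View pics/scene.png

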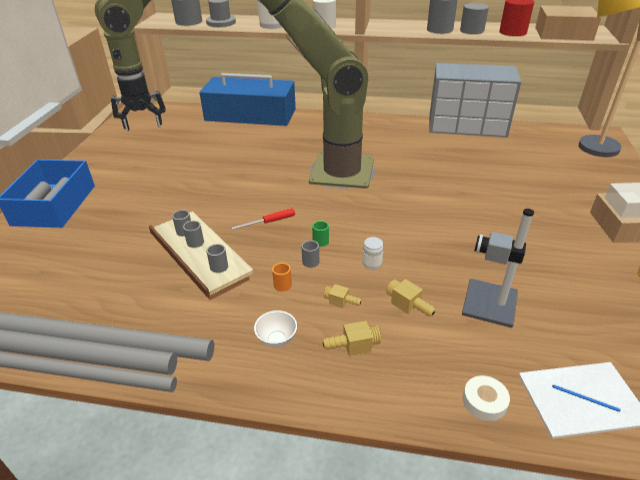

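View pics/side.png

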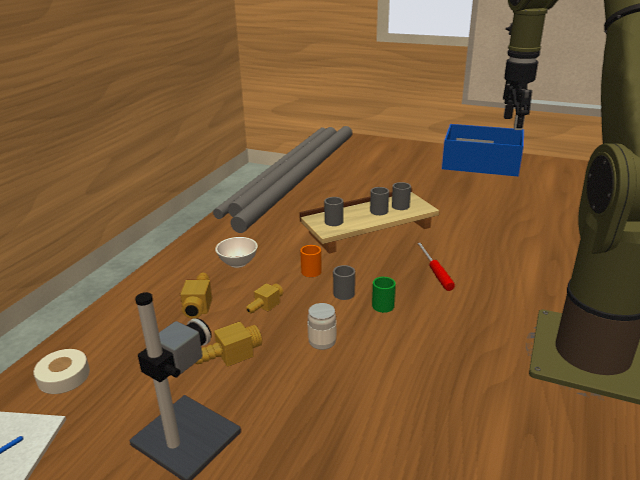

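```bash
python3 - <<'E'
import numpy as np,cv2
p=np.load("scene_p.npy")[...,::-1]
cv2.imwrite("pics/crop.png",cv2.resize(p[205:365,250:450],None,fx=3.7,fy=3.7,interpolation=cv2.INTER_CUBIC))
E
```

```text
(no output)
```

View pics/crop.png

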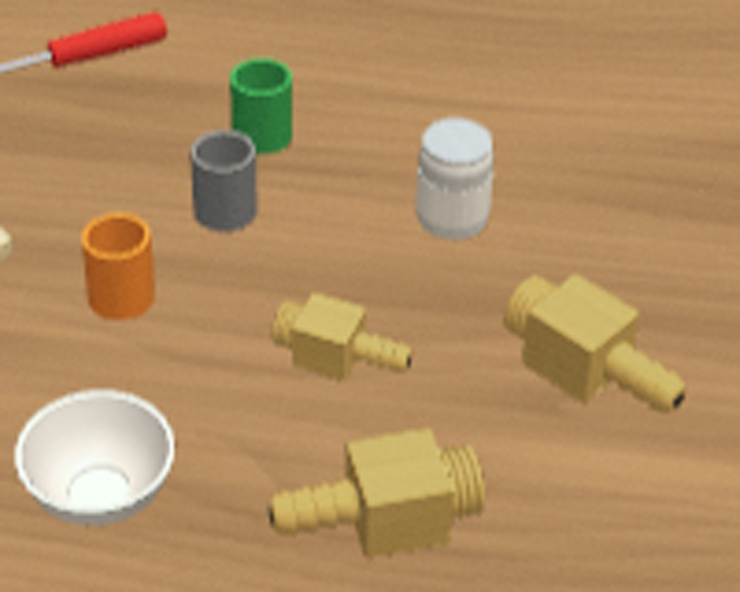

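The grey loose sleeve is at scene pixel (311,254); its look-alikes are green (320,233), orange (282,277) and the three rack sleeves. The connectors are small (342,296), medium (410,296) and large (352,338). I choose grey (311,254) and the small one at (342,296), and the crop confirms both. The lens faces roughly world -y. Next I fit precise poses.

```bash
cat > fit.py <<'E'
from h import *
from scipy.optimize import least_squares
np.set_printoptions(precision=4,suppress=True)
def circ(P,r,zlo,zhi):
    # outer wall + rim: robust fit of circle w/ known radius to wall points facing camera
    Q=P[(P[:,2]>zlo)&(P[:,2]<zhi)][:,:2]
    return Q
W={n:np.load(n+"_W.npy") for n in("scene","side")}
C={n:cam(n)["extrinsics"][:3,3] for n in W}
names=dict(loose=(.499,-.021,0),a=(.61,-.238,.05),b=(.522,-.336,.05),c=(.48,-.385,.05))
for k,(x,y,z0) in names.items():
    for n in W:
        P=W[n].reshape(-1,3); g=np.load(n+"_p.npy").reshape(-1,3).astype(int)
        m=(np.hypot(P[:,0]-x,P[:,1]-y)<.034)&(P[:,2]>z0+.008)&(P[:,2]<z0+.075)&(np.ptp(g,axis=1)<25)
        P=P[m]; c=np.array([x,y]); top=np.percentile(P[:,2],99)
        for _ in range(8):
            t=(C[n][:2]-c);t/=np.linalg.norm(t)
            w=P[(P[:,2]<z0+.05)&((P[:,:2]-c)@t>.008)][:,:2]
            c=least_squares(lambda c:np.hypot(*(w-c).T)-.024,c,loss="soft_l1",f_scale=.001).x
        print(k,n,len(w),c,"top",top)
for n in W:
    P=W[n].reshape(-1,3)
    m=(P[:,2]>.034)&(P[:,2]<.044)&(np.hypot(P[:,0]-.637,P[:,1]-.085)<.055)
    T=P[m];r=cv2.minAreaRect((T[:,:2]*1000).astype(np.float32));print(n,"conn top",m.sum(),r,np.median(T[:,2]))
    m=(P[:,2]>.004)&(P[:,2]<.044)&(np.hypot(P[:,0]-.637,P[:,1]-.09)<.07)
    T=P[m];r=cv2.minAreaRect((T[:,:2]*1000).astype(np.float32));print("  whole",r)
    # stand foot top
    m=(abs(P[:,2]-.014)<.004)&(np.hypot(P[:,0]-.6,P[:,1]-.46)<.12);T=P[m]
    print("  foot",cv2.minAreaRect((T[:,:2]*1000).astype(np.float32)),np.median(T[:,2]))
    m=(P[:,2]>.13)&(P[:,2]<.3)&(np.hypot(P[:,0]-.59,P[:,1]-.46)<.12);T=P[m]
    for z in np.arange(.13,.3,.01):
        q=T[abs(T[:,2]-z-.005)<.005]
        if len(q):print("   z%.2f"%z,len(q),q.min(0),q.max(0))
E
python3 fit.py
```

```text
loose scene 188 [ 0.5028 -0.0189] top 0.061078825257546356
loose side 332 [ 0.501  -0.0189] top 0.061024973694655385
a scene 216 [ 0.6153 -0.2395] top 0.11117423314235197
a side 260 [ 0.6133 -0.2405] top 0.11085807327311
b scene 209 [ 0.5278 -0.3386] top 0.11089392963309429
b side 246 [ 0.526  -0.3388] top 0.11128402330004306
c scene 108 [ 0.4841 -0.3877] top 0.11058387090893561
c side 243 [ 0.4816 -0.388 ] top 0.11102807189301853
scene conn top 176 ((642.2308349609375, 73.61974334716797), (53.44255828857422, 38.43519592285156), 79.55934143066406) 0.03701407129888179
  whole ((645.4614868164062, 89.51213836669922), (46.13137435913086, 118.054443359375), 2.3200161457061768)
  foot ((593.6919555664062, 453.90283203125), (119.76130676269531, 136.17361450195312), 77.9788818359375) 0.013046282145780963
   z0.13 33 [0.5929 0.4691 0.13  ] [0.6081 0.4876 0.1398]
   z0.14 26 [0.5971 0.4694 0.14  ] [0.6092 0.4879 0.1499]
   z0.15 56 [0.6019 0.4131 0.15  ] [0.6174 0.4835 0.1599]
   z0.16 134 [0.5895 0.3889 0.16  ] [0.6199 0.4909 0.17  ]
   z0.17 173 [0.5944 0.3867 0.1701] [0.6202 0.4903 0.18  ]
[... 1362 characters left out ...]

   z0.18 529 [0.5519 0.3933 0.18  ] [0.6152 0.4998 0.1899]
   z0.19 763 [0.5563 0.3911 0.19  ] [0.6147 0.4992 0.2   ]
   z0.20 755 [0.5571 0.3978 0.2   ] [0.6098 0.4908 0.2097]
   z0.21 87 [0.5825 0.4741 0.21  ] [0.5993 0.4912 0.22  ]
   z0.22 85 [0.5817 0.4739 0.22  ] [0.5983 0.4911 0.2299]
   z0.23 97 [0.5811 0.4733 0.2302] [0.5986 0.4909 0.2398]
   z0.24 95 [0.5828 0.4724 0.2401] [0.5991 0.4908 0.2499]
   z0.25 94 [0.5819 0.473  0.25  ] [0.6001 0.4911 0.26  ]
   z0.26 95 [0.5823 0.4723 0.26  ] [0.5997 0.4907 0.27  ]
   z0.27 94 [0.5817 0.4732 0.2702] [0.599  0.4908 0.2797]
   z0.28 197 [0.5814 0.468  0.28  ] [0.6041 0.4907 0.29  ]
   z0.29 23 [0.5831 0.4705 0.29  ] [0.6026 0.4902 0.2914]
```

```bash
python3 - <<'E'
import numpy as np,cv2
p=np.load("side_p.npy")[...,::-1]
cv2.imwrite("pics/crop2.png",cv2.resize(p[285:475,120:270],None,fx=3.1,fy=3.1,interpolation=cv2.INTER_CUBIC))
E
```

```text
(no output)
```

View pics/crop2.png

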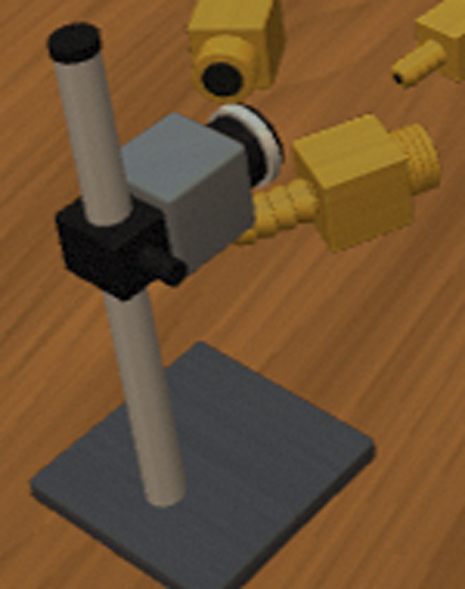

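Crop 2 shows the stand seen from behind: the lens faces away from the side camera, and its rim is at about (195,338) in the side image. First I twist to align with the rack, and compute the lens pose alongside.

>>> {"name": "arm_command", "arguments": {
  "steps": [
    {"twist":-0.9},
    {"twist":-0.9},
    {"twist":-0.9},
    {"twist":-0.9},
    {"twist":-0.9},
    {"twist":-0.9},
    {"twist":-0.95},
    {"x":0.9,"y":-0.3}
  ],
  "grip": -1,
  "newtons": 35
}}

```text
$.steps[0]: bad value
```

```bash
cat > to.py <<'E'
# usage: to.py x y z yaw_y_deg : remaining shift in tool axes (shares of 30mm) and twist (shares of 4deg)
import sys
from h import *
from scipy.spatial.transform import Rotation as Ro
np.set_printoptions(precision=3,suppress=True)
s=env.sense();R=Ro.from_rotvec(s["orientation"]).as_matrix()
yaw=np.degrees(np.arctan2(R[1,1],R[0,1]))
t=np.array(sys.argv[1:4],float);d=R.T@(t-s["eef_pos"])
print("t%.2f"%s["t"],"pos",np.array(s["eef_pos"]),"yaw",round(yaw,2),"z",R[:,2],"w",round(s["gripper_width"],4),"gf",s["grasp_force"],"F",np.array(s["ft_force"]))
print("q",np.array(s["joint_positions"]),"shares",d/.03,"twist",-((float(sys.argv[4])-yaw+90)%180-90)/4)
E
python3 to.py .502 -.0189 .231 -41.5
cat > lens.py <<'E'
from h import *
from scipy.optimize import least_squares
np.set_printoptions(precision=4,suppress=True)
for n in("scene","side"):
    P=np.load(n+"_W.npy").reshape(-1,3);c=np.load(n+"_p.npy").reshape(-1,3).astype(int)
    # post axis
    Q=P[((P[:,2]>.225)&(P[:,2]<.275))&(np.hypot(P[:,0]-.596,P[:,1]-.48)<.03)][:,:2]
    E=cam(n)["extrinsics"][:2,3];t=E-Q.mean(0);t/=np.linalg.norm(t)
    r=least_squares(lambda p:np.hypot(*(Q-p).T)-.010,Q.mean(0)-.01*t,loss="soft_l1",f_scale=.001);print(n,"post",r.x,len(Q))
    a=np.radians(78.4);u=np.array([np.cos(a),np.sin(a)]);v=np.array([-u[1],u[0]])
    o=np.array([.5868,.4352]);L=np.c_[(P[:,:2]-o)@u,(P[:,:2]-o)@v,P[:,2]]
    m=(L[:,2]>.14)&(L[:,2]<.215)&(abs(L[:,1])<.04)&(L[:,0]<.05)&(L[:,0]>-.07)
    for x in np.arange(-.06,.045,.005):
        q=L[m&(abs(L[:,0]-x-.0025)<.0025)]
        if len(q)>3:print("  x%.3f"%x,len(q),"y",q[:,1].min(),q[:,1].max(),"z",q[:,2].min(),q[:,2].max(),"col",np.median(c[m&(abs(L[:,0]-x-.0025)<.0025)],0))
    B=L[m&(L[:,0]>-.05)&(L[:,0]<-.02)]
    r=least_squares(lambda p:np.hypot(B[:,1]-p[0],B[:,2]-p[1])-p[2],[0,.18,.02],loss="soft_l1",f_scale=.001);print("  barrel y,z,r",r.x)
    H=L[m&(L[:,0]>-.008)&(L[:,0]<.03)]
    top=H[H[:,2]>np.percentile(H[:,2],99)-.003];print("  head top z",np.median(top[:,2]))
    S=H[(H[:,2]<.195)&(H[:,2]>.165)];k=np.polyfit(S[:,0],S[:,1],1);print("  side plane slope deg",np.degrees(np.arctan(k[0])),"y",np.median(S[:,1]))
E
python3 lens.py
```

```text
t0.80 pos [ 0.245 -0.575  0.231] yaw -66.92 z [ 0. -0. -1.] w 0.0853 gf 0.0 F [ 0.495 -0.768 -1.041]
q [ 1.202  0.689 -0.195  1.565  0.157  0.903 -0.215] shares [ 15.147 -13.695   0.01 ] twist -6.354920046931781
scene post [0.5954 0.4787] 186
  x-0.045 39 y -0.022841376978127225 0.008303555745328109 z 0.16261922829420639 0.19662519400597156 col [61. 59. 55.]
  x-0.040 44 y -0.024895017277398044 0.008771590520086723 z 0.16163061482419738 0.19955270492748844 col [188.5 184.5 175. ]
  x-0.035 39 y -0.022808764606939435 0.006464075896061276 z 0.16233145039244135 0.20113922249600524 col [46. 45. 46.]
  x-0.030 38 y -0.020128622971916515 0.007326181028220032 z 0.16790523516705802 0.19708955923345262 col [42. 41. 43.]
  x-0.025 38 y -0.021118549866564362 0.005814701209489924 z 0.16524645788807957 0.1965224185126987 col [45.5 45.5 47. ]
  x-0.020 63 y -0.02834923695076309 0.02111720592158529 z 0.15670717305855586 0.20379458822405372 col [95. 92. 90.]
  x-0.015 68 y -0.027488224211266683 0.026678550916950382 z 0.1535920132254176 0.20445206704297925 col [116.  110.   94.5]
  x-0.010 67 y -0.02
[... 3149 characters left out ...]
.014697898314011986 0.029711454543957728 z 0.15533219706620172 0.20420011253274195 col [72. 67. 61.]
  x0.025 157 y -0.00673596373547612 0.029275758707717064 z 0.1551051780270123 0.20436259913255417 col [80. 74. 68.]
  x0.030 110 y 0.0014474467180882284 0.027685345503783168 z 0.16805494627706197 0.20103339231046868 col [51. 47. 43.]
  x0.035 69 y 0.008886720381013798 0.024722659742303647 z 0.140148249599655 0.21412282837030405 col [22. 21. 20.]
  x0.040 105 y -0.01712574183593612 0.03966905730065339 z 0.14008563544597274 0.21399988524391056 col [27. 24. 24.]
  barrel y,z,r [0.0019 0.1769 0.0202]
  head top z 0.20216066548632516
  side plane slope deg -1.5189898311457968 y 0.02726401233650039
```

>>> {"name": "arm_command", "arguments": {
  "steps": [
    {"x":0,"y":0,"z":0,"twist":-0.9},
    {"x":0,"y":0,"z":0,"twist":-0.9},
    {"x":0,"y":0,"z":0,"twist":-0.9},
    {"x":0,"y":0,"z":0,"twist":-0.9},
    {"x":0,"y":0,"z":0,"twist":-0.9},
    {"x":0,"y":0,"z":0,"twist":-0.9},
    {"x":0,"y":0,"z":0,"twist":-0.95},
    {"x":0.9,"y":-0.3,"z":0,"twist":0}
  ],
  "grip": -1,
  "newtons": 35
}}

```text
t: 1.9
eef_pos: [0.2546, -0.5506, 0.231]
orientation: [2.866, 1.284, -0.002]
ft_force: [0.6, 1.3, -0.1]
gripper_width: 0.0855
grasp_force: 0.0
```

>>> {"name": "arm_command", "arguments": {
  "steps": [
    {"x":0.97,"y":-0.29,"z":0,"twist":0},
    {"x":0.97,"y":-0.29,"z":0,"twist":0},
    {"x":0.97,"y":-0.29,"z":0,"twist":0},
    {"x":0.97,"y":-0.29,"z":0,"twist":0},
    {"x":0.97,"y":-0.29,"z":0,"twist":0},
    {"x":0.97,"y":-0.29,"z":0,"twist":0},
    {"x":0.97,"y":-0.29,"z":0,"twist":0},
    {"x":0.97,"y":-0.29,"z":0,"twist":0}
  ]
}}

```text
t: 2.9
eef_pos: [0.3589, -0.3276, 0.2315]
orientation: [2.864, 1.289, 0.001]
ft_force: [-0.8, -0.9, -0.1]
gripper_width: 0.0858
grasp_force: 0.0
```

>>> {"name": "arm_command", "arguments": {
  "steps": [
    {"x":0.97,"y":-0.29,"z":0,"twist":0},
    {"x":0.97,"y":-0.29,"z":0,"twist":0},
    {"x":0.97,"y":-0.29,"z":0,"twist":0},
    {"x":0.97,"y":-0.29,"z":0,"twist":0},
    {"x":0.97,"y":-0.29,"z":0,"twist":0},
    {"x":0.97,"y":-0.29,"z":0,"twist":0},
    {"x":0.97,"y":-0.29,"z":0,"twist":0},
    {"x":0.97,"y":-0.29,"z":0,"twist":0}
  ]
}}

```text
t: 3.9
eef_pos: [0.4612, -0.1071, 0.2315]
orientation: [2.864, 1.289, 0.001]
ft_force: [0.3, -0.2, -0.4]
gripper_width: 0.0854
grasp_force: 0.0
```

```bash
python3 to.py .502 -.0189 .13 -41.5
```

```text
t3.90 pos [ 0.461 -0.107  0.231] yaw -41.53 z [ 0.001 -0.    -1.   ] w 0.0854 gf 0.0 F [ 0.3   -0.238 -0.409]
q [ 0.315  0.503 -0.28   2.006  0.219  0.661 -0.829] shares [ 3.101 -0.932  3.383] twist -0.006294663442016457
```

>>> {"name": "arm_command", "arguments": {
  "steps": [
    {"x":0.9,"y":-0.3,"z":0.3,"twist":0},
    {"x":0.9,"y":-0.3,"z":0.7,"twist":0},
    {"x":0.9,"y":-0.25,"z":0.7,"twist":0},
    {"x":0.4,"y":-0.08,"z":0.8,"twist":0},
    {"x":0,"y":0,"z":0.8,"twist":0},
    {"x":0,"y":0,"z":0,"twist":0},
    {"x":0,"y":0,"z":0,"twist":0}
  ]
}}

```text
t: 4.78
eef_pos: [0.5018, -0.02, 0.133]
orientation: [2.864, 1.289, 0.001]
ft_force: [-0.2, 0.2, 0.1]
gripper_width: 0.0854
grasp_force: 0.0
```

```bash
python3 to.py .502 -.0189 .018 -41.5; python3 - <<'E'
from h import *
d=cam("wrist");save(d,"w1.png");W=cloud(d)
np.set_printoptions(precision=4,suppress=True)
P=W.reshape(-1,3);g=d["pixels"].reshape(-1,3).astype(int)
m=(P[:,2]>.055)&(P[:,2]<.066)&(np.hypot(P[:,0]-.502,P[:,1]+.019)<.04)&(np.ptp(g,axis=1)<30)
Q=P[m];print(m.sum(),Q.mean(0));print(cv2.minEnclosingCircle((Q[:,:2]*1000).astype(np.float32)))
E
```

```text
t4.78 pos [ 0.502 -0.02   0.133] yaw -41.54 z [ 0.001 -0.    -1.   ] w 0.0854 gf 0.0 F [-0.211  0.226  0.076]
q [ 0.066  0.693 -0.191  2.024  0.284  0.448 -1.063] shares [ 0.028 -0.023  3.833] twist -0.010198062356597148
1340 [ 0.5011 -0.0179  0.0596]
((500.8665466308594, -18.360864639282227), 24.008081436157227)
```

View pics/w1.png

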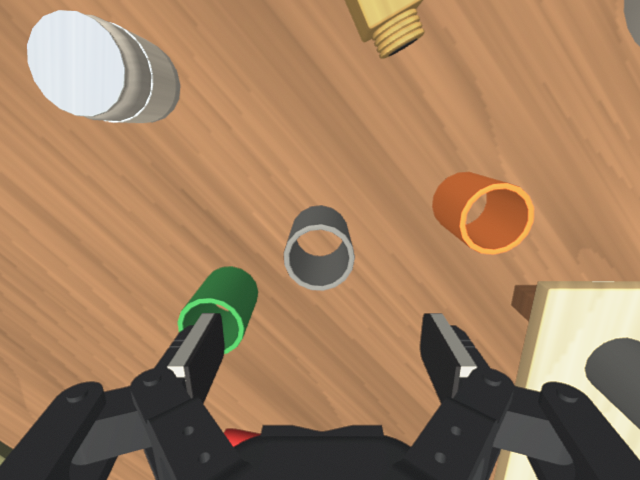

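Wrist view: the sleeve is at (320,255), centred between the fingers, and green at (215,310) is clear of the finger's path. I descend and grip.

>>> {"name": "arm_command", "arguments": {
  "steps": [
    {"x":0,"y":-0.02,"z":0.9,"twist":0},
    {"x":0,"y":0,"z":0.9,"twist":0},
    {"x":0,"y":0,"z":0.8,"twist":0},
    {"x":0,"y":0,"z":0.7,"twist":0},
    {"x":0,"y":0,"z":0.5,"twist":0},
    {"x":0,"y":0,"z":0,"twist":0},
    {"x":0,"y":0,"z":0,"twist":0}
  ]
}}

```text
t: 5.7
eef_pos: [0.5015, -0.0195, 0.019]
orientation: [2.864, 1.289, 0.002]
ft_force: [1.0, 0.9, 0.2]
gripper_width: 0.0855
grasp_force: 0.0
```

>>> {"name": "arm_command", "arguments": {
  "steps": [
    {"x":0,"y":0,"z":0,"twist":0},
    {"x":0,"y":0,"z":0,"twist":0},
    {"x":0,"y":0,"z":0,"twist":0},
    {"x":0,"y":0,"z":0,"twist":0},
    {"x":0,"y":0,"z":0,"twist":0},
    {"x":0,"y":0,"z":0,"twist":0},
    {"x":0,"y":0,"z":0,"twist":0}
  ],
  "grip": 1,
  "newtons": 30
}}

```text
t: 6.58
eef_pos: [0.5012, -0.0194, 0.019]
orientation: [2.864, 1.29, 0.001]
ft_force: [-0.9, 0.4, 5.7]
gripper_width: 0.0479
grasp_force: 30.3
```

```bash
python3 to.py .502 -.0189 .15 -41.5
```

```text
t6.58 pos [ 0.501 -0.019  0.019] yaw -41.52 z [ 0.001 -0.    -1.   ] w 0.0479 gf 30.282613872550428 F [-0.944  0.405  5.675]
q [-0.008  0.908 -0.074  2.071  0.346  0.173 -1.12 ] shares [ 0.034  0.012 -4.367] twist -0.005119305507101046
```

>>> {"name": "arm_command", "arguments": {
  "steps": [
    {"x":0,"y":0,"z":-0.4,"twist":0},
    {"x":0,"y":0,"z":-0.8,"twist":0},
    {"x":0,"y":0,"z":-0.9,"twist":0},
    {"x":0,"y":0,"z":-0.9,"twist":0},
    {"x":0,"y":0,"z":-0.9,"twist":0},
    {"x":0,"y":0,"z":-0.9,"twist":0},
    {"x":0,"y":0,"z":0,"twist":0},
    {"x":0,"y":0,"z":0,"twist":0}
  ]
}}

```text
t: 7.58
eef_pos: [0.5004, -0.0196, 0.1621]
orientation: [2.865, 1.29, -0.001]
ft_force: [0.4, -0.2, -0.8]
gripper_width: 0.0479
grasp_force: 31.2
```

```bash
python3 to.py .5706 -.2894 .16 -41.5; cat > held.py <<'E'
from h import *
from scipy.spatial.transform import Rotation as Ro
np.set_printoptions(precision=4,suppress=True)
s=env.sense();p=np.array(s["eef_pos"])
d=cam("wrist");P=cloud(d).reshape(-1,3);g=d["pixels"].reshape(-1,3).astype(int)
# rim of held sleeve: grey ring near the tcp
m=(np.hypot(P[:,0]-p[0],P[:,1]-p[1])<.034)&(P[:,2]>p[2]-.03)&(P[:,2]<p[2]+.055)&(np.ptp(g,axis=1)<30)
Q=P[m];top=np.percentile(Q[:,2],98);T=Q[Q[:,2]>top-.006]
print("wrist n",m.sum(),"top",top,"rel",top-p[2],cv2.minEnclosingCircle((T[:,:2]*1000).astype(np.float32)),"tcp",p)
save(d,"held.png")
E
python3 held.py
```

```text
t7.58 pos [ 0.5   -0.02   0.162] yaw -41.53 z [-0.001 -0.    -1.   ] w 0.0479 gf 31.197611270472407 F [ 0.431 -0.161 -0.761]
q [ 0.087  0.643 -0.224  2.003  0.27   0.524 -1.053] shares [-5.181  7.714  0.073] twist -0.00688083157864483
wrist n 21150 top 0.2132412850388458 rel 0.05109798486475561 ((507.5069580078125, -11.471713066101074), 32.10502624511719) tcp [ 0.5004 -0.0196  0.1621]
```

>>> {"name": "arm_command", "arguments": {
  "steps": [
    {"x":-0.65,"y":0.9,"z":0,"twist":0},
    {"x":-0.65,"y":0.95,"z":0,"twist":0},
    {"x":-0.65,"y":0.95,"z":0,"twist":0},
    {"x":-0.65,"y":0.95,"z":0,"twist":0},
    {"x":-0.65,"y":0.95,"z":0,"twist":0},
    {"x":-0.65,"y":0.95,"z":0,"twist":0},
    {"x":-0.65,"y":0.95,"z":0,"twist":0},
    {"x":-0.65,"y":0.95,"z":0,"twist":0}
  ]
}}

```text
t: 8.62
eef_pos: [0.5664, -0.2871, 0.1607]
orientation: [-2.863, -1.289, 0.003]
ft_force: [0.6, 1.0, -1.2]
gripper_width: 0.0477
grasp_force: 31.2
```

>>> {"name": "arm_command", "arguments": {
  "steps": [
    {"x":0,"y":0.15,"z":0,"twist":0},
    {"x":0,"y":0,"z":0.5,"twist":0},
    {"x":0,"y":0,"z":0.5,"twist":0},
    {"x":0,"y":0,"z":0,"twist":0},
    {"x":0,"y":0,"z":0,"twist":0}
  ]
}}

```text
t: 9.25
eef_pos: [0.5706, -0.2887, 0.1322]
orientation: [-2.864, -1.291, 0.0]
ft_force: [0.2, -0.7, -0.3]
gripper_width: 0.048
grasp_force: 31.3
```

```bash
cat > row.py <<'E'
from h import *
from scipy.optimize import least_squares
np.set_printoptions(precision=4,suppress=True)
s=env.sense();p=np.array(s["eef_pos"]);import sys
zb=float(sys.argv[1]) # lower end height of moved sleeve
for n in("scene","side"):
    d=cam(n);P=cloud(d).reshape(-1,3);g=d["pixels"].reshape(-1,3).astype(int);E=d["extrinsics"][:2,3];r={}
    for k,(c,z0) in dict(a=((.614,-.24),.05),b=((.527,-.339),.05),m=((p[0],p[1]),zb)).items():
        c=np.array(c);m=(np.hypot(*(P[:,:2]-c).T)<.032)&(P[:,2]>z0+.006)&(P[:,2]<z0+(.02 if (k=="m" and len(sys.argv)>2) else .05))&(np.ptp(g,axis=1)<25)
        for _ in range(8):
            t=E-c;t/=np.linalg.norm(t);w=P[m&((P[:,:2]-c)@t>.008)][:,:2]
            c=least_squares(lambda c:np.hypot(*(w-c).T)-.024,c,loss="soft_l1",f_scale=.001).x
        r[k]=c;print(n,k,len(w),c)
    e=(r["a"]-r["b"]);e/=np.linalg.norm(e);D=(r["a"]+r["b"])/2-r["m"]
    print("  to go: along row +y(tool x)",D@e,"across(tool y)",D@np.array([e[1],-e[0]]),"row yaw",np.degrees(np.arctan2(e[1],e[0])))
save(d,"row%s.png"%sys.argv[1],(280,150,460,290),4)
E
python3 row.py .113 h; python3 to.py .5706 -.2894 .0692 -41.5
```

```text
scene a 230 [ 0.6155 -0.24  ]
scene b 124 [ 0.5277 -0.3376]
scene m 77 [ 0.5731 -0.2886]
  to go: along row +y(tool x) -0.0011712839728544588 across(tool y) -0.0010231482005996619 row yaw 48.052751396168624
side a 284 [ 0.6138 -0.2407]
side b 263 [ 0.526  -0.3385]
side m 84 [ 0.5713 -0.2888]
  to go: along row +y(tool x) -0.0015052975799358902 across(tool y) -0.0005298905291296277 row yaw 48.11229304744
t9.35 pos [ 0.571 -0.289  0.133] yaw -41.5 z [ 0.001 -0.    -1.   ] w 0.048 gf 31.277114180848002 F [-0.86  -0.087 -0.374]
q [ 0.55   0.837 -0.285  1.6    0.312  0.749 -0.6  ] shares [-0.01  -0.004  2.119] twist 0.0002617824648822875
```

>>> {"name": "arm_command", "arguments": {
  "steps": [
    {"x":-0.045,"y":-0.025,"z":0.4,"twist":0},
    {"x":0,"y":0,"z":0.6,"twist":0},
    {"x":0,"y":0,"z":0.5,"twist":0},
    {"x":0,"y":0,"z":0.3,"twist":0},
    {"x":0,"y":0,"z":0.15,"twist":0},
    {"x":0,"y":0,"z":0.05,"twist":0},
    {"x":0,"y":0,"z":0,"twist":0}
  ]
}}

```text
t: 10.22
eef_pos: [0.5693, -0.2899, 0.0726]
orientation: [2.864, 1.29, 0.001]
ft_force: [-0.0, -0.1, 0.1]
gripper_width: 0.0479
grasp_force: 31.3
```

```bash
python3 row.py .053 h; python3 to.py .5706 -.2894 .0692 -41.5
```

```text
scene a 238 [ 0.6154 -0.2401]
scene b 16 [ 0.5279 -0.3384]
scene m 41 [ 0.572  -0.2894]
  to go: along row +y(tool x) -0.00014874552358398556 across(tool y) -0.000351994916647277 row yaw 48.33624530166113
side a 278 [ 0.6139 -0.2399]
side b 255 [ 0.5259 -0.3386]
side m 82 [ 0.5696 -0.2903]
  to go: along row +y(tool x) 0.000921352019787938 across(tool y) -0.00045758995180475665 row yaw 48.30324913356048
t10.32 pos [ 0.569 -0.29   0.073] yaw -41.52 z [ 0.001 -0.    -1.   ] w 0.0481 gf 31.280620037578046 F [ 0.51   0.314 -1.062]
q [ 0.536  0.918 -0.255  1.632  0.344  0.635 -0.626] shares [0.043 0.018 0.12 ] twist -0.005595971751930051
```

View pics/row.053.png

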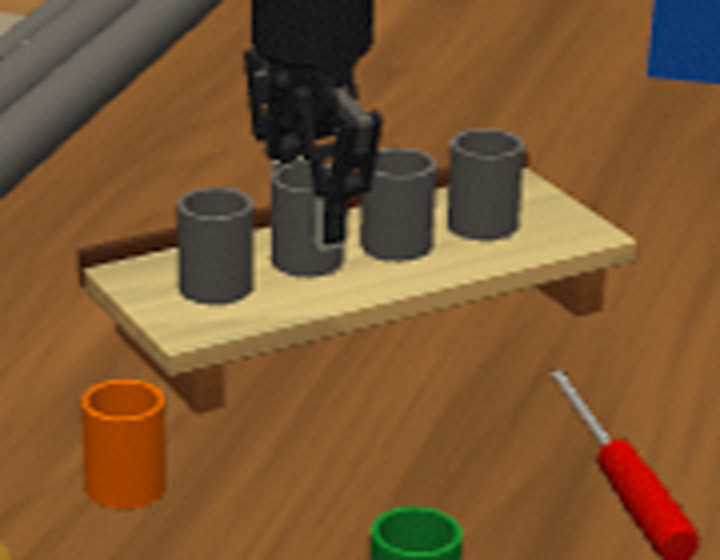

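The held sleeve at (308,220) in the crop stands evenly between its neighbours, just above the board. I ease it down with small steps.

>>> {"name": "arm_command", "arguments": {
  "steps": [
    {"x":0.015,"y":-0.013,"z":0.05,"twist":0},
    {"x":0,"y":0,"z":0.03,"twist":0},
    {"x":0,"y":0,"z":0.03,"twist":0},
    {"x":0,"y":0,"z":0,"twist":0}
  ]
}}

```text
t: 10.82
eef_pos: [0.569, -0.2892, 0.0691]
orientation: [2.865, 1.29, -0.0]
ft_force: [0.2, 1.1, -0.1]
gripper_width: 0.0482
grasp_force: 31.3
```

>>> {"name": "arm_command", "arguments": {
  "steps": [
    {"x":0,"y":0,"z":0.03,"twist":0},
    {"x":0,"y":0,"z":0,"twist":0}
  ]
}}

```text
t: 11.08
eef_pos: [0.569, -0.2893, 0.0691]
orientation: [2.864, 1.289, 0.0]
ft_force: [-1.9, 0.7, 6.3]
gripper_width: 0.0481
grasp_force: 31.8
```

>>> {"name": "arm_command", "arguments": {
  "steps": [
    {"x":0,"y":0,"z":0,"twist":0},
    {"x":0,"y":0,"z":0,"twist":0},
    {"x":0,"y":0,"z":0,"twist":0},
    {"x":0,"y":0,"z":0,"twist":0}
  ],
  "grip": -0.7
}}

```text
t: 11.58
eef_pos: [0.569, -0.2892, 0.068]
orientation: [-2.865, -1.29, 0.0]
ft_force: [0.6, 0.5, -0.6]
gripper_width: 0.0725
grasp_force: 0.0
```

>>> {"name": "arm_command", "arguments": {
  "steps": [
    {"x":0,"y":0,"z":-0.4,"twist":0},
    {"x":0,"y":0,"z":-0.6,"twist":0},
    {"x":0,"y":0,"z":-0.8,"twist":0},
    {"x":0,"y":0,"z":-1,"twist":0},
    {"x":0,"y":0,"z":-1,"twist":0},
    {"x":0,"y":0,"z":0,"twist":0}
  ]
}}

```text
t: 12.32
eef_pos: [0.5712, -0.29, 0.1863]
orientation: [2.86, 1.287, 0.008]
ft_force: [-0.3, 0.2, -0.2]
gripper_width: 0.0727
grasp_force: 0.0
```

```bash
python3 row.py .05; cat > conn.py <<'E'
from h import *
import sys
np.set_printoptions(precision=4,suppress=True)
for n in sys.argv[1:]:
    d=cam(n);P=cloud(d).reshape(-1,3);g=d["pixels"].reshape(-1,3).astype(int)
    y=(g[:,0]-g[:,2]>45)&(g[:,1]-g[:,2]>25)
    near=(np.hypot(P[:,0]-.64,P[:,1]-.085)<.075)
    T=P[near&y&(P[:,2]>.0355)&(P[:,2]<.041)][:,:2]
    R=cv2.minAreaRect((T*1000).astype(np.float32))
    tail=P[near&y&(P[:,2]>.022)&(P[:,2]<.034)&(P[:,1]>.105)]
    print(n,len(T),"mean",T.mean(0),R,"tail",len(tail),tail.mean(0),"ymax",tail[:,1].max(), tail[tail[:,1].argmax()])
E
python3 conn.py scene side; python3 to.py .637 .075 .2 0
```

```text
scene a 242 [ 0.6154 -0.2401]
scene b 126 [ 0.5275 -0.3388]
scene m 140 [ 0.5714 -0.2894]
  to go: along row +y(tool x) 2.0617352072784524e-06 across(tool y) 7.203321973335466e-05 row yaw 48.328725742156884
side a 280 [ 0.6132 -0.2402]
side b 260 [ 0.526  -0.3388]
side m 276 [ 0.5698 -0.2897]
  to go: along row +y(tool x) -6.067382964889084e-06 across(tool y) -0.00030536187572456804 row yaw 48.543733586183485
scene 139 mean [0.6427 0.0789] ((641.429931640625, 73.0119400024414), (52.81307601928711, 40.44084548950195), 73.93510437011719) tail 61 [0.6539 0.1197 0.0256] ymax 0.13557153938929392 [0.6551 0.1356 0.0233]
side 189 mean [0.637  0.0819] ((638.4429321289062, 80.8009033203125), (41.23158264160156, 38.97101974487305), 76.61614227294922) tail 87 [0.646  0.122  0.0258] ymax 0.1388686299804699 [0.6441 0.1389 0.0251]
t12.53 pos [ 0.568 -0.289  0.182] yaw -41.52 z [-0.001  0.    -1.   ] w 0.0726 gf 0.0 F [-0.191 -0.469 -0.046]
q [ 0.564  0.774 -0.307  1.569  0.286  0.845 -0.577] shares [10.605 -6.331 -0.612] twist -10.37932666155099
```

The sleeve stands centred in the gap, within 0.3 mm. Next is the connector.

>>> {"name": "arm_command", "arguments": {
  "steps": [
    {"x":0.98,"y":-0.58,"z":0,"twist":0},
    {"x":0.98,"y":-0.58,"z":0,"twist":0},
    {"x":0.98,"y":-0.58,"z":0,"twist":0},
    {"x":0.98,"y":-0.58,"z":0,"twist":0},
    {"x":0.98,"y":-0.58,"z":0,"twist":0},
    {"x":0.98,"y":-0.58,"z":0,"twist":0},
    {"x":0.98,"y":-0.58,"z":0,"twist":0},
    {"x":0.98,"y":-0.58,"z":0,"twist":0}
  ],
  "grip": -1
}}

```text
t: 13.52
eef_pos: [0.6201, -0.0198, 0.181]
orientation: [-2.864, -1.29, 0.003]
ft_force: [0.6, 0.1, -0.0]
gripper_width: 0.0855
grasp_force: 0.0
```

>>> {"name": "arm_command", "arguments": {
  "steps": [
    {"x":0.98,"y":-0.58,"z":0,"twist":0},
    {"x":0.98,"y":-0.58,"z":0,"twist":0},
    {"x":0.98,"y":-0.58,"z":0,"twist":0},
    {"x":0,"y":0,"z":0,"twist":-1},
    {"x":0,"y":0,"z":0,"twist":-1},
    {"x":0,"y":0,"z":0,"twist":-1},
    {"x":0,"y":0,"z":0,"twist":-1},
    {"x":0,"y":0,"z":0,"twist":-1}
  ]
}}

```text
t: 14.52
eef_pos: [0.6393, 0.0796, 0.1809]
orientation: [-2.594, -1.77, 0.003]
ft_force: [-0.1, 0.4, -0.4]
gripper_width: 0.0853
grasp_force: 0.0
```

>>> {"name": "arm_command", "arguments": {
  "steps": [
    {"x":0,"y":0,"z":0.4,"twist":-1},
    {"x":0,"y":0,"z":0.4,"twist":-0.9},
    {"x":0,"y":0,"z":0.4,"twist":0},
    {"x":0,"y":0,"z":0,"twist":0},
    {"x":0,"y":0,"z":0,"twist":0}
  ]
}}

```text
t: 15.15
eef_pos: [0.6402, 0.0799, 0.1462]
orientation: [2.475, 1.935, 0.0]
ft_force: [0.2, 0.2, 0.9]
gripper_width: 0.0851
grasp_force: 0.0
```

```bash
python3 to.py .6385 .081 .015 -14; python3 conn.py wrist; python3 -c "
from h import *
save(cam('wrist'),'w2.png')"
```

```text
t15.15 pos [0.64  0.08  0.146] yaw -13.95 z [ 0. -0. -1.] w 0.0851 gf 0.0 F [0.173 0.209 0.876]
q [ 0.001  0.835 -0.37   1.571  0.38   0.808 -0.766] shares [ 0.022 -0.066  4.374] twist 0.013170150432451067
wrist 2458 mean [0.6386 0.0808] ((636.6666259765625, 73.19277954101562), (54.433597564697266, 37.837730407714844), 76.79405212402344) tail 946 [0.6483 0.1209 0.0268] ymax 0.1371029890712422 [0.6467 0.1371 0.0239]
```

View pics/w2.png

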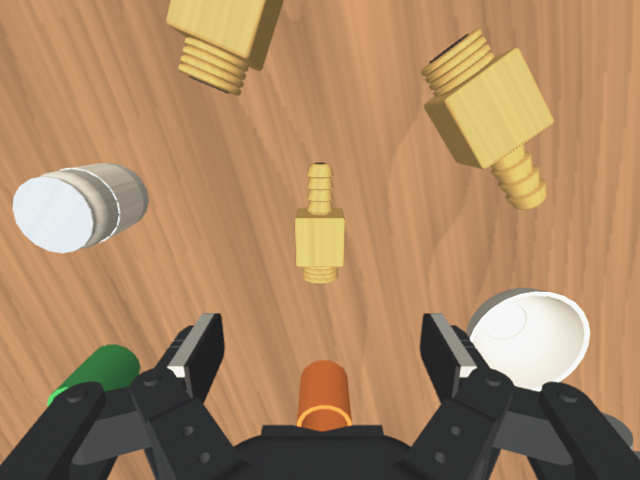

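The small connector is at (320,240), with its axis vertical in the wrist view and centred between the fingers. The larger ones at (225,40) and (490,115) are clear. I descend and grip.

>>> {"name": "arm_command", "arguments": {
  "steps": [
    {"x":0.025,"y":-0.05,"z":0.9,"twist":0},
    {"x":0,"y":0,"z":0.9,"twist":0},
    {"x":0,"y":0,"z":0.9,"twist":0},
    {"x":0,"y":0,"z":0.9,"twist":0},
    {"x":0,"y":0,"z":0.7,"twist":0},
    {"x":0,"y":0,"z":0.4,"twist":0},
    {"x":0,"y":0,"z":0,"twist":0},
    {"x":0,"y":0,"z":0,"twist":0}
  ]
}}

```text
t: 16.25
eef_pos: [0.6396, 0.081, 0.006]
orientation: [2.474, 1.935, 0.002]
ft_force: [-0.7, -0.5, -0.1]
gripper_width: 0.0855
grasp_force: 0.0
```

>>> {"name": "arm_command", "arguments": {
  "steps": [
    {"x":0,"y":0,"z":0,"twist":0},
    {"x":0,"y":0,"z":0,"twist":0},
    {"x":0,"y":0,"z":0,"twist":0},
    {"x":0,"y":0,"z":0,"twist":0},
    {"x":0,"y":0,"z":0,"twist":0},
    {"x":0,"y":0,"z":0,"twist":0},
    {"x":0,"y":0,"z":0,"twist":0},
    {"x":0,"y":0,"z":0,"twist":0}
  ],
  "grip": 1,
  "newtons": 60
}}

```text
t: 17.25
eef_pos: [0.6393, 0.081, 0.0057]
orientation: [2.474, 1.935, 0.002]
ft_force: [0.5, 0.3, 4.3]
gripper_width: 0.0373
grasp_force: 61.3
```

```bash
python3 to.py .6385 .081 .164 -11.6
```

```text
t17.25 pos [0.639 0.081 0.006] yaw -13.92 z [ 0.001  0.    -1.   ] w 0.0373 gf 61.28925919532776 F [0.495 0.337 4.28 ]
q [-0.047  1.028 -0.283  1.623  0.468  0.558 -0.843] shares [-0.004 -0.022 -5.278] twist -0.5803361445331028
```

>>> {"name": "arm_command", "arguments": {
  "steps": [
    {"x":0,"y":0,"z":-0.4,"twist":0},
    {"x":0,"y":0,"z":-0.8,"twist":0},
    {"x":0,"y":0,"z":-1,"twist":0},
    {"x":0,"y":0,"z":-1,"twist":0},
    {"x":0,"y":0,"z":-1,"twist":0},
    {"x":0,"y":0,"z":-0.8,"twist":0},
    {"x":0,"y":0,"z":-0.28,"twist":0},
    {"x":0,"y":0,"z":0,"twist":-0.58}
  ]
}}

```text
t: 18.25
eef_pos: [0.6386, 0.0807, 0.1635]
orientation: [2.432, 1.988, -0.0]
ft_force: [0.3, 0.8, -2.2]
gripper_width: 0.0372
grasp_force: 60.6
```

>>> {"name": "arm_command", "arguments": {
  "steps": [
    {"x":0.3,"y":-0.5,"z":0,"twist":0},
    {"x":0.5,"y":-0.8,"z":0,"twist":0},
    {"x":0.6,"y":-0.8,"z":0,"twist":0},
    {"x":0.6,"y":-0.8,"z":0,"twist":0},
    {"x":0.7,"y":-0.8,"z":0,"twist":0},
    {"x":0.6,"y":-0.4,"z":0,"twist":0},
    {"x":0,"y":0,"z":0,"twist":0},
    {"x":0,"y":0,"z":0,"twist":0}
  ]
}}

```text
t: 19.25
eef_pos: [0.538, 0.2013, 0.1629]
orientation: [2.435, 1.984, -0.003]
ft_force: [1.0, -0.5, -2.4]
gripper_width: 0.0373
grasp_force: 60.5
```

```bash
python3 to.py .5492 .2561 .164 -11.6; python3 - <<'E'
from h import *
save(cam("side"),"s3.png",(120,220,320,370),4);d=cam("scene");cv2.imwrite("pics/c3.png",cv2.resize(d["pixels"][190:340,380:560][...,::-1],None,fx=4,fy=4))
E
```

```text
t19.25 pos [0.538 0.201 0.163] yaw -11.64 z [-0.001 -0.002 -1.   ] w 0.0373 gf 60.53591251373291 F [ 1.025 -0.483 -2.423]
q [-0.229  0.73  -0.361  1.781  0.375  0.7   -0.999] shares [ 1.864 -0.002 -0.041] twist -0.009110168215389791
```

View pics/c3.png

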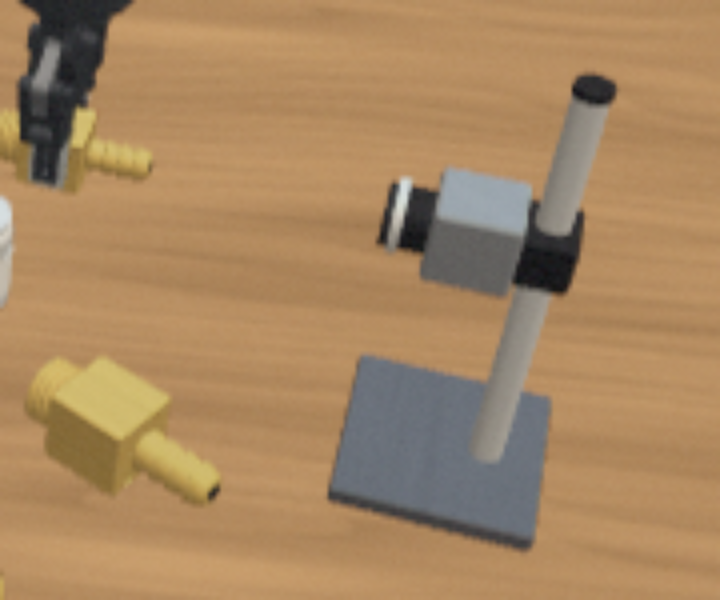

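The connector is held level, tail toward the lens: tip at crop (152,163), lens at (390,215). I close in and compare tail and lens in the same images.

>>> {"name": "arm_command", "arguments": {
  "steps": [
    {"x":0.5,"y":0,"z":0,"twist":0},
    {"x":0.6,"y":0,"z":0,"twist":0},
    {"x":0.5,"y":0,"z":0,"twist":0},
    {"x":0.25,"y":0,"z":0,"twist":0},
    {"x":0,"y":0,"z":0,"twist":0},
    {"x":0,"y":0,"z":0,"twist":0}
  ]
}}

```text
t: 20.1
eef_pos: [0.5493, 0.256, 0.1633]
orientation: [2.435, 1.984, -0.002]
ft_force: [-0.1, -0.3, -1.9]
gripper_width: 0.0371
grasp_force: 60.5
```

```bash
cat > tail.py <<'E'
from h import *
from scipy.optimize import least_squares
np.set_printoptions(precision=4,suppress=True)
s=env.sense();p=np.array(s["eef_pos"]);print("tcp",p)
a=np.radians(78.4);u=np.array([np.cos(a),np.sin(a)]);v=np.array([-u[1],u[0]]);o=np.array([.577,.3913])
for n in("scene","side"):
    PP=[];G=None
    for _ in range(4):
        d=cam(n);P=cloud(d).reshape(-1,3);g=d["pixels"].reshape(-1,3).astype(int);PP.append((P,g))
    P=np.vstack([x[0] for x in PP]);g=np.vstack([x[1] for x in PP])
    L=np.c_[(P[:,:2]-o)@u,(P[:,:2]-o)@v,P[:,2]-.1775]
    y=(g[:,0]-g[:,2]>40)&(g[:,1]-g[:,2]>20)
    box=lambda x0,x1,r:(L[:,0]>x0)&(L[:,0]<x1)&(abs(L[:,1])<r)&(abs(L[:,2])<r)
    B=L[y&box(-.24,-.06,.03)];T=B[(B[:,0]>-.113)]
    print(n,"gold x range",np.percentile(B[:,0],[.3,99,99.7]),len(T))
    def cyl(Q,r0):
        f=lambda q:np.hypot(Q[:,1]-q[0]-q[2]*(Q[:,0]-Q[:,0].mean()),Q[:,2]-q[1]-q[3]*(Q[:,0]-Q[:,0].mean()))-r0
        return least_squares(f,[0,0,0,0],loss="soft_l1",f_scale=.001).x
    q=cyl(T,.0098);print("  tail y,z,slopes deg",q[:2],np.degrees(q[2:]),"centre x",T[:,0].mean())
    H=L[~y&box(-.006+.025,.068,.035)]
    z=H[:,2];print("  head x0",np.percentile(L[~y&box(-.02,.03,.035)][:,0],1),"top",np.median(z[z>np.percentile(z,90)-.004]))
    R=L[~y&box(-.01,.019,.03)];q=cyl(R,.0205);print("  barrel",q[:2],"xmin",np.percentile(R[:,0],[1,3]),len(R))
    S=H[abs(H[:,2])<.015];k=np.polyfit(S[:,0],S[:,1],1);print("  side plane",np.median(S[:,1]),np.degrees(k[0]))
    F=L[(abs(P[:,2]-.0135)<.003)&(abs(L[:,1])<.09)&(L[:,0]>-.03)&(L[:,0]<.16)]
    r=cv2.minAreaRect((F[:,:2]*1000).astype(np.float32));print("  foot",r)
    C=P[(P[:,2]>.225)&(P[:,2]<.275)&(np.hypot(P[:,0]-.595,P[:,1]-.48)<.03)][:,:2]
    E=d["extrinsics"][:2,3];t=E-C.mean(0);t/=np.linalg.norm(t)
    c=least_squares(lambda c:np.hypot(*(C-c).T)-.01,C.mean(0)-.01*t,loss="soft_l1",f_scale=.001).x;print("  post",(c-o)@u,(c-o)@v)
E
python3 tail.py; python3 to.py .5492 .2561 .164 -11.6
```

```text
tcp [0.5493 0.256  0.1633]
scene gold x range [-0.1746 -0.0813 -0.0806] 436
  tail y,z,slopes deg [-0.0017 -0.0026] [-0.0509 -2.8789] centre x -0.09689655656983659
  head x0 3.083918679912355e-05 top 0.024090714394843227
  barrel [ 0.    -0.001] xmin [-0.0001  0.0004] 578
  side plane -0.02491230456723396 -7.592075934746457
  foot ((64.5285873413086, -2.7073440551757812), (119.68212890625, 134.7624053955078), 0.25222182273864746)
  post 0.089531645852525 -0.00020925131967125185
side gold x range [-0.1723 -0.0806 -0.0798] 886
  tail y,z,slopes deg [-0.0008 -0.002 ] [-2.7    -2.4771] centre x -0.09460199223692185
  head x0 0.0002561551736466608 top 0.024503483487688493
  barrel [ 0.0011 -0.0007] xmin [-0.     0.001] 1192
  side plane 0.026451305594744037 2.9550483131585
  foot ((65.02775573730469, 2.334686279296875), (121.96817016601562, 132.3416290283203), 0.32006460428237915)
  post 0.08938683567004213 0.0015760050632974074
t20.50 pos [0.549 0.257 0.164] yaw -11.61 z [ 0. -0. -1.] w 0.037 gf 60.53829073905945 F [-0.554  0.607 -1.968]
q [-0.312  0.764 -0.358  1.684  0.36   0.76  -1.045] shares [-0.022 -0.002 -0.016] twist -0.0033611414893890412
```

```bash
cat > tilt.py <<'E'
from h import *
np.set_printoptions(precision=4,suppress=True)
a=np.radians(78.4);u=np.array([np.cos(a),np.sin(a)]);v=np.array([-u[1],u[0]]);o=np.array([.577,.3913])
for n in("scene","side"):
    A=[];G=[]
    for _ in range(5):
        d=cam(n);A.append(cloud(d).reshape(-1,3));G.append(d["pixels"].reshape(-1,3).astype(int))
    P=np.vstack(A);g=np.vstack(G);L=np.c_[(P[:,:2]-o)@u,(P[:,:2]-o)@v,P[:,2]-.1775]
    y=(g[:,0]-g[:,2]>40)&(g[:,1]-g[:,2]>20)&(L[:,0]>-.2)&(L[:,0]<-.06)&(abs(L[:,1])<.03)&(abs(L[:,2])<.03)
    B=L[y]
    T=B[(B[:,2]>.013)&(abs(B[:,1])<.017)&(B[:,0]>-.158)&(B[:,0]<-.12)]
    print(n,"body top",len(T),"z",np.median(T[:,2]),"x-range",T[:,0].min(),T[:,0].max())
    if len(T)>20:
        M=np.c_[T[:,0]-T[:,0].mean(),T[:,1],np.ones(len(T))];k=np.linalg.lstsq(M,T[:,2],rcond=None)[0];print("  slopes deg along,across",np.degrees(k[:2]))
    for x in np.arange(-.18,-.078,.006):
        q=B[(abs(B[:,0]-x)<.003)]
        if len(q)>8:print("  x%.3f"%x,len(q),"z mid %.4f top %.4f bot %.4f"%((np.percentile(q[:,2],3)+np.percentile(q[:,2],97))/2,np.percentile(q[:,2],97),np.percentile(q[:,2],3)))
print(np.array(env.sense()["moment"]))
save(d,"s5.png",(150,290,270,380),6)
E
python3 tilt.py
```

```text
scene body top 147 z 0.017316365922933397 x-range -0.15781058296485576 -0.12000175407373291
  slopes deg along,across [0.6781 0.611 ]
  x-0.174 83 z mid 0.0023 top 0.0143 bot -0.0096
  x-0.168 153 z mid 0.0028 top 0.0146 bot -0.0091
  x-0.162 151 z mid 0.0017 top 0.0147 bot -0.0114
  x-0.156 127 z mid -0.0004 top 0.0175 bot -0.0182
  x-0.150 79 z mid -0.0050 top 0.0089 bot -0.0189
  x-0.138 9 z mid -0.0128 top -0.0113 bot -0.0143
  x-0.132 12 z mid -0.0174 top -0.0134 bot -0.0213
  x-0.126 211 z mid 0.0015 top 0.0199 bot -0.0170
  x-0.120 309 z mid 0.0005 top 0.0187 bot -0.0177
  x-0.114 106 z mid 0.0009 top 0.0091 bot -0.0073
  x-0.108 96 z mid -0.0000 top 0.0085 bot -0.0086
  x-0.102 106 z mid 0.0002 top 0.0092 bot -0.0089
  x-0.096 104 z mid 0.0002 top 0.0094 bot -0.0090
  x-0.090 101 z mid 0.0016 top 0.0084 bot -0.0052
  x-0.084 98 z mid 0.0007 top 0.0082 bot -0.0068
side body top 855 z 0.01772170237595161 x-range -0.15776760681772783 -0.12000816906664143
  slopes deg along,across [-0.2134 -0.3051]
  x-0.174 22 z mid 0.0008 top 0.0127 bot -0.0111
  x-0.168 43 z mid 0.0017 top 0.0139 bot -0.0105
  x-0.156 27 z mid 0.0175 top 0.0192 bot 0.0158
  x-0.150 100 z mid 0.0206 top 0.0251 bot 0.0161
  x-0.144 138 z mid 0.0062 top 0.0255 bot -0.0131
  x-0.138 171 z mid 0.0174 top 0.0193 bot 0.0154
  x-0.132 214 z mid 0.0006 top 0.0194 bot -0.0182
  x-0.126 347 z mid 0.0014 top 0.0194 bot -0.0166
  x-0.120 1188 z mid 0.0004 top 0.0186 bot -0.0178
  x-0.114 261 z mid 0.0027 top 0.0153 bot -0.0099
  x-0.108 159 z mid 0.0012 top 0.0095 bot -0.0072
  x-0.102 168 z mid 0.0017 top 0.0089 bot -0.0055
  x-0.096 197 z mid 0.0020 top 0.0094 bot -0.0055
  x-0.090 168 z mid 0.0017 top 0.0091 bot -0.0058
  x-0.084 267 z mid 0.0002 top 0.0087 bot -0.0083
[ 0.0097 -0.0483 -0.0235]
```

View pics/s5.png

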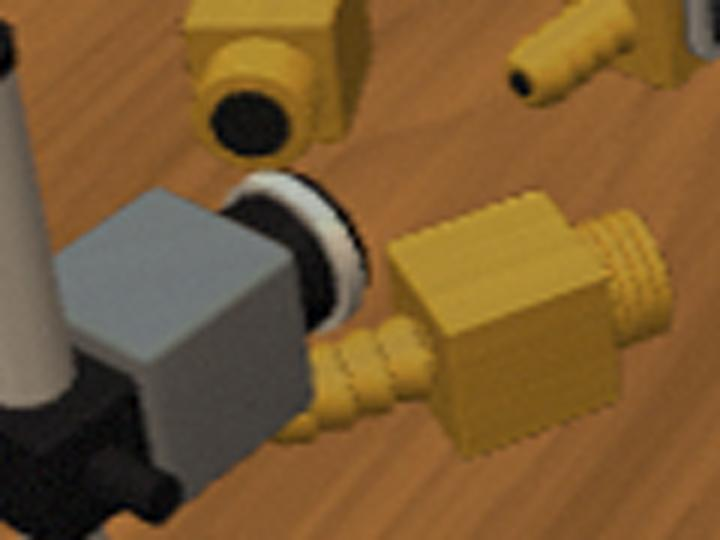

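Picture: the connector (tip near (515,80)) is level, and its measured body top is flat. The remaining correction is about 1.5 mm sideways and 0.5 mm up.

>>> {"name": "arm_command", "arguments": {
  "steps": [
    {"x":0,"y":-0.05,"z":-0.015,"twist":0},
    {"x":0,"y":0,"z":0,"twist":0},
    {"x":0,"y":0,"z":0,"twist":0},
    {"x":0,"y":0,"z":0,"twist":0}
  ]
}}

```text
t: 21.5
eef_pos: [0.548, 0.2572, 0.1639]
orientation: [2.435, 1.985, 0.0]
ft_force: [0.2, 0.7, -1.4]
gripper_width: 0.037
grasp_force: 60.5
```

```bash
python3 tail.py|grep -v foot; python3 tilt.py|grep -A1 body; python3 to.py .5477 .2564 .164 -11.6
```

```text
tcp [0.548  0.2572 0.1639]
scene gold x range [-0.1738 -0.0811 -0.0799] 437
  tail y,z,slopes deg [ 0.0002 -0.0015] [ 0.963  -2.0727] centre x -0.09614556628248272
  head x0 6.473644183111637e-06 top 0.02398573198235876
  barrel [ 0.0002 -0.0011] xmin [-0.0001  0.0004] 579
  side plane -0.02498834220981585 -6.945507841208214
  post 0.08966978406762553 -0.00030177106547559646
side gold x range [-0.1734 -0.08   -0.0791] 897
  tail y,z,slopes deg [ 0.0007 -0.0014] [-2.0361 -1.557 ] centre x -0.09421152948306559
  head x0 0.00041576689529126596 top 0.02451627534964279
  barrel [ 0.001  -0.0006] xmin [0.0004 0.0012] 1200
  side plane 0.02641075628001751 3.0594674379856768
  post 0.08942125476778025 0.0016226456896622152
scene body top 140 z 0.017474561991286663 x-range -0.15789610961681108 -0.12002855777065216
  slopes deg along,across [ 0.3059 -0.9063]
--
side body top 896 z 0.018160126746000593 x-range -0.15787385456551967 -0.12004423359427335
  slopes deg along,across [-0.7288  0.5346]
t22.40 pos [0.548 0.257 0.164] yaw -11.6 z [ 0. -0. -1.] w 0.0371 gf 60.5392062664032 F [-0.296  0.649 -2.257]
q [-0.313  0.762 -0.358  1.687  0.36   0.758 -1.047] shares [-0.029 -0.002 -0.002] twist 0.0005511145834340425
```

Everything agrees to within about 1 mm and the arm is steady, so I hand in.

```bash
python3 -c "
from station import env
print(env.sign_off())"
```

```text
the job is handed in; nothing more can be done
None
```

The job is handed in: the grey sleeve stands upright in the middle of the rack gap, and the small brass connector is held level with its tail on the lens axis, the tip 8 cm from the glass (both to about 1 mm by the cameras; no verdict was returned).

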